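Clear the press bed, set the tool plate to the line and lock it with T-keys

TASK

Set up the press bed, never shifting the tool plate while its hold-down foot is down and leaving the spray can and the spanner where they are: lift the steel die block off the bed and stand it upright in the grey tray, and swing the hold-down foot well up by its lever. With both done, slide the aluminium tool plate away from you until its far edge lies on the line scribed across the bed. With the plate there, pass every T-key standing on the bench down through a slot of its own, turn it a quarter turn so that its head lies crosswise under the slot, and only then swing the hold-down foot back down.

Things in the scene. Friction and masses are not known exactly. Their poses are not given: they have to be found in the camera images.
- bed: Fixed hollow green press bed with a steel top 280 by 360 mm, 8 mm thick, upper face 60 mm above the bench. Origin on the bench under the middle slot; x across the bed away from the robot (top spans x -165 to 115 mm), y left (-150 to 210), z up. Three through slots, each 72 mm along x by 34 mm along y, 95 mm apart in a row along y. Dark way strips stand 10 mm over its left and right edges.
- slot0 (a point): Centre of the right-hand slot of the bed (bed y = -95 mm), at the bed's upper face, 60 mm above the bench; axes as the bed's.
- slot1 (a point): Centre of the middle slot (bed y = 0), likewise.
- slot2 (a point): Centre of the left-hand slot (bed y = +95 mm), likewise.
- line (a point): Point on the near edge of the white scribed line (2.5 mm wide, running along the bed's y) on the bed's upper face: bed x = +65 mm, y = 0.
- plate (a joint): Slide of the tool plate along the bed's x, in m: 0 with its far edge on the line (its slots then exactly over the bed's), negative nearer the robot (starts at -0.085 to -0.055). Runs from -0.098 to 0.045, no stop at 0; friction 4 N, stays where left. Plate: aluminium, 130 (x) by 340 mm, 6 mm thick, upper face 66 mm above the bench, three slots sized and spaced like the bed's.
- plate_edge (a point): Middle of the plate's far edge (bed y = 0), at its underside. The plate's slots are centred 65 mm back from this edge.
- lip_top (a point): Middle of the top of the plate's upright lip, which stands along its near edge: 120 mm long (along the bed's y), 10 mm thick, 30 mm high over the plate, its top 96 mm above the bench. Push or pinch the plate here. The lip's middle plane lies 125 mm back from the far edge.
- foot (a joint): Angle of the hold-down lever in rad: about 0 (0 to 0.1 at the start) when down, lever level and rubber foot on the plate; grows as the lever's free end is raised, to 1.15. Stiff hinge (0.25 N m): it stays where it is left; about 3 N at the grip to lift it.
- foot_grip (a point): Grip point of the lever, on the axis of its black round crossbar (14 mm dia, parallel to the bed's y) that sticks out 52 mm to the left of the lever arm; this point is 30 mm out from the arm's face. 115 mm from the hinge on its robot side, 100 mm above the bench when down, free space below.
- foot_hinge (a point): Point on the lever's hinge axis (parallel to the bed's y), abreast of the grip point, 100 mm above the bench. The grip point moves about it on an arc of 115 mm radius in the bed's x-z plane, up and then away from the robot.
- key1: T-key standing on its T-head (two or three alike are present). Bottom up: steel T-head 64 (x) by 26 (y) by 10 mm high; neck 25 mm dia, 18 high; flange 52 mm dia, 7 thick; black bar handle 50 (x) by 16 (y) by 30 mm high, top at z = 65 mm. Origin: centre of the underside; z up. 0.22 kg. Seated in a slot, flange on the plate, its origin is 38 mm above the bench, T-head 4 mm clear under the bed's top.
- key2: T-key standing on its T-head (two or three alike are present). Bottom up: steel T-head 64 (x) by 26 (y) by 10 mm high; neck 25 mm dia, 18 high; flange 52 mm dia, 7 thick; black bar handle 50 (x) by 16 (y) by 30 mm high, top at z = 65 mm. Origin: centre of the underside; z up. 0.22 kg. Seated in a slot, flange on the plate, its origin is 38 mm above the bench, T-head 4 mm clear under the bed's top.
- key3: T-key standing on its T-head (two or three alike are present). Bottom up: steel T-head 64 (x) by 26 (y) by 10 mm high; neck 25 mm dia, 18 high; flange 52 mm dia, 7 thick; black bar handle 50 (x) by 16 (y) by 30 mm high, top at z = 65 mm. Origin: centre of the underside; z up. 0.22 kg. Seated in a slot, flange on the plate, its origin is 38 mm above the bench, T-head 4 mm clear under the bed's top.
- spray: Spray can, 52 mm diameter, 120 mm tall, standing on the bench; a bystander. Origin under its centre.
- spanner: Steel spanner 180 mm long lying on the bench; a bystander. Origin under its middle.
- die: Steel die block lying on the bed's top, on the scribed line in the plate's way. Base 70 (x) by 50 (y) by 30 mm high, with a central ridge on it 30 (x) by 50 (y) by 20 mm high, so 50 mm high in all; 0.6 kg. Origin under its centre, z up.
- tray: Fixed shallow grey tray on the bench to the left, 115 (x) by 125 mm (y), 25 mm high, walls 4 mm, floor about 4 mm thick, empty. Origin under its centre.
Things that resemble listed ones, but are neither listed nor needed, are in the scene too. What is shaped like the die but red is not meant.

How it is judged:
By the outcome, as a careful person would: the job done as asked, in the order asked, and still so for the second after the job is handed in, with the robot touching nothing.
Of key1, key2, key3 only 2 to 3 are there at a start; the rules pass over those that are not, and their reading is None.
At some moment in a run one of key1, key2, key3 may be knocked a few centimetres aside while the robot is not near it.
It also fails if it takes over 210 s, if anything falls off the work surface, if the arm or the gripper's body presses on something with over 40 N, if the wrist force passes 120 N, or if a joint passes its speed limit or range.

ROBOT

A 6-joint arm with a two-finger parallel gripper is mounted at the origin on the work surface. World frame = base frame: x ahead of the robot, y to its left, z up, the work surface at z = 0. Lengths are in m, angles in rad, forces in N, time in s.
With the tool pointing down it reaches from about 0.375 to 0.9 m from the base axis. Payload 3.1 kg.
Tool frame: the origin (TCP) lies at the very end of the fingers, on their centre line; the grasp point (between the pads) lies 19 mm behind it; z points along the fingers, y is the line along which they close (so a half turn about z gives the same grasp; the last joint's range is limited). The gripper opens to 85 mm and grips with 20 to 120 N. Pads are 22 mm wide; open, the fingers measure 114 mm over their backs; the gripper's body (76 mm by 85 mm) begins 54 mm behind the grasp point. The pads swing forward as they close: fully open they stand 13 mm farther back than shut.
Start: joints at [-1.415, 0.527, 1.433, -0, 1.181, -0.178], TCP at [0.205, -0.59, 0.231] pointing down, gripper open.
Joint ranges: [-3.08, 3.08], [-0.75, 2.2], [0.22, 2.44], [-1.43, 4.57], [0, 2.65], [-2.85, 2.85]. Speed limits (rad/s): [2.79, 2.79, 3.14, 3.14, 3.14, 3.14].

INTERFACE

Orientations are given as a 3x3 rotation matrix whose columns are the frame's x, y, z axes.
In Python, from plant import manip gives the robot as it stands.
- The arm moves only by the tool step_arm, never from a script. Its argument "deltas" is one flat list of numbers, 5 for each row, row after row: the opening, from 0 (shut) to 1 (fully open), then the shift along the tool's x, y, z in m, then the turn about the tool's z in rad. A call has 1 to 20 rows; each row is the pose to reach, as a shift and turn from the pose commanded when the call began, along the tool's axes at that moment; what a row does not reach only later rows make up. A row lasts 1/8 s, in which the tool goes at most 62.5 mm and 10.7 degrees, less where a joint would pass 70% of its speed; a pose out of reach is approached as far as the arm can. A call with a gripper value outside its range is refused whole. The fingers move at their own pace and stop on an object; "force" is the grip in N (left out, the last holds). Time passes only in rows, so rows that repeat a pose let the fingers close. It gives the time, the measured TCP pose, the force, the opening and the grip force at its end, in the units of the state.
- manip.observe(): the state, without advancing time (a new reading comes with each control period).
- manip.camera(name): name is "scene" or "top" or "wrist"; returns the picture (384x512x3 uint8, red, green, blue); there is no depth.
- manip.calibration(name): a dict with "fx", "fy", "cx", "cy" (pixels), "pose" (4x4, takes a point from camera to world coordinates). Camera axes: x right, y down, z forward; pixel columns grow to the right and rows downward; lengths in m; the calibration is good to about 2 mm. The wrist camera is an equidistant fisheye: a pixel r from the principal point sees the ray r / f radians off the axis. A picture is of the moment at which its call begins: read the wrist's pose just before it. calibration takes no time and is no camera call; for the wrist camera it gives the pose at the moment of the call.
- manip.hand_in(): hands the job in; it is judged then, once.
The state is a dict: "clock": time; "joint_positions": joint angles; "qvel": joint speeds; "effort": joint torques, N m; "tcp_pos": TCP position; "tool_rot": TCP orientation; "contact_force": force on the tool from outside, world axes, zero at the start; "torque": the same for the moment, N m; "width": finger opening in m; "grasp_force": force on a finger pad.
Only numpy, scipy, OpenCV 4.12 (cv2) and the standard library are available. Lean on these libraries where they do the work, as an engineer would, in place of code of your own. Each camera call takes 0.05 s, during which the arm holds its last target. There are 200 camera calls.

## Working session

There is one attempt and no reset: what is moved stays moved. The work goes in short steps, Python scripts to look and compute and a tool call to move; the robot and the scene stay as the last step left them, time stands still between calls to the robot, and variables do not carry over. Pictures are saved under pics/ and viewed, at most 14 in all, crops included, and the job is handed in when it is done.

Besides the shell and the picture viewer there is one more tool, called as name(argument=value, ...) on one line, values as JSON. step_arm: Moves the arm, as the interface text tells. Its arguments: {"type":"object","properties":{"deltas":{"type":"array"},"force":{"type":"number"}},"required":["deltas"]}

```bash
mkdir -p pics; ls; cat > h.py <<'E'
import numpy as np, cv2
from plant import manip
def snap(n,f=None):
    c=manip.calibration(n); im=manip.camera(n)
    if f: cv2.imwrite('pics/'+f,cv2.cvtColor(im,cv2.COLOR_RGB2BGR))
    return im,c
def ray(c,u,v,wrist=False):
    P=np.array(c['pose']); x=(u-c['cx'])/c['fx']; y=(v-c['cy'])/c['fy']
    if wrist:
        r=np.hypot(x,y); s=np.sin(r)/r if r>1e-9 else 1; d=np.array([x*s,y*s,np.cos(r)])
    else: d=np.array([x,y,1.])
    return P[:3,3],P[:3,:3]@d
def onz(c,u,v,z,wrist=False):
    o,d=ray(c,u,v,wrist); return o+d*(z-o[2])/d[2]
def proj(c,p,wrist=False):
    P=np.array(c['pose']); q=P[:3,:3].T@(np.array(p)-P[:3,3])
    if wrist:
        r=np.hypot(q[0],q[1]); t=np.arctan2(r,q[2]); return c['cx']+c['fx']*t*q[0]/r,c['cy']+c['fy']*t*q[1]/r
    return c['cx']+c['fx']*q[0]/q[2],c['cy']+c['fy']*q[1]/q[2]
E
python3 - <<'E'
from h import *
a,c=snap('top','top0.png');b,d=snap('scene','scene0.png')
np.set_printoptions(precision=4,suppress=True)
for x in(c,d): print(x)
print(manip.observe())
E
```

```text
pics
{'fx': 449.88015348720353, 'fy': 449.88015348720353, 'cx': 260.6568447974325, 'cy': 197.88903555939297, 'pose': array([[-0.0235, -0.9859,  0.166 ,  0.3624],
       [-0.9997,  0.0225, -0.0076, -0.0209],
       [ 0.0038, -0.1661, -0.9861,  1.559 ],
       [ 0.    ,  0.    ,  0.    ,  1.    ]])}
{'fx': 357.4973613817309, 'fy': 357.4973613817309, 'cx': 253.72704703193554, 'cy': 189.63697709606174, 'pose': array([[ 0.3663,  0.7333, -0.5728,  1.2755],
       [ 0.9305, -0.2953,  0.217 , -0.2735],
       [-0.01  , -0.6124, -0.7905,  0.9964],
       [ 0.    ,  0.    ,  0.    ,  1.    ]])}
{'clock': 0.1, 'joint_positions': array([-1.4145,  0.5284,  1.4338, -0.    ,  1.1814, -0.1785]), 'qvel': array([-0.0015, -0.0018, -0.0023,  0.    , -0.0013,  0.0011]), 'effort': array([  0.0001, -44.3302, -17.8586,  -0.0002,   0.0039,  -0.    ]), 'tcp_pos': array([ 0.2053, -0.5896,  0.2304]), 'tool_rot': array([[ 0.9445,  0.3285, -0.0003],
       [ 0.3285, -0.9445,  0.0019],
       [ 0.0003, -0.0019, -1.    ]]), 'contact_force': array([ 0.006 , -0.0353,  0.3073]), 'torque': array([0.0001, 0.0174, 0.0338]), 'grasp_force': 0.0, 'width': 0.08542655028690278}
```

View pics/top0.png

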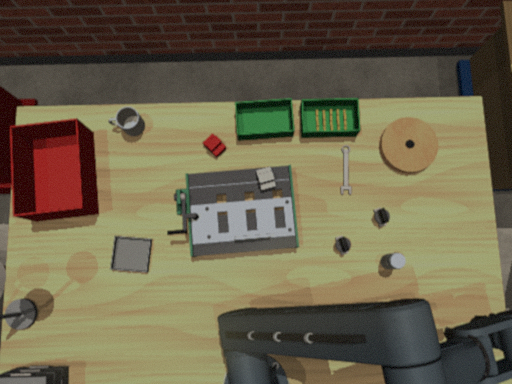

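View pics/scene0.png

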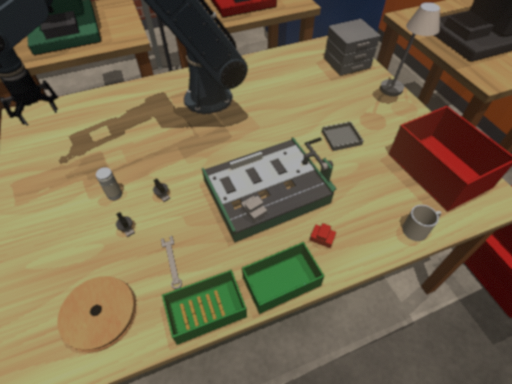

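The top view shows keys at (343,244) and (382,216), the spray can at (393,261) and the spanner at (347,170). The steel die is at (266,178), with a red lookalike at (215,146). The tray is at (131,254) and the lever bar at (178,232). Other things that could be mistaken: the green boxes (265,118)/(330,118) and the red box (52,170) for the tray. The scene view also shows only two keys. I'll take a close crop next.

```bash
python3 - <<'E'
import cv2
a=cv2.imread('pics/top0.png')[125:285,105:315]
b=cv2.imread('pics/scene0.png')[110:245,90:370]
cv2.imwrite('pics/ct.png',cv2.resize(a,None,fx=3.7,fy=3.7,interpolation=cv2.INTER_CUBIC))
cv2.imwrite('pics/cs.png',cv2.resize(b,None,fx=2.8,fy=2.8,interpolation=cv2.INTER_CUBIC))
E
```

```text
(no output)
```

View pics/ct.png

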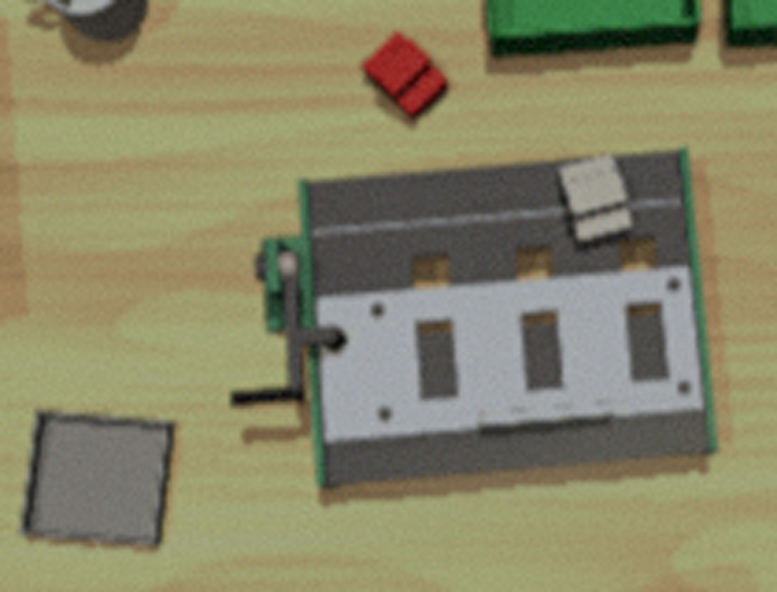

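View pics/cs.png

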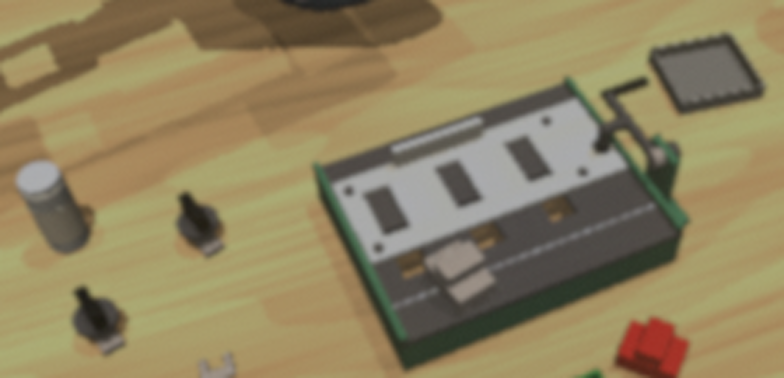

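The crops confirm that the steel die sits on the line at top-crop (595,198), with the ridge running along bed y. The red one at crop (405,75) is off the bed. The lever arm is at crop (293,330) with its bar to the left at (232–300,397). Now numbers from the top view.

```bash
cat > m.py <<'E'
from h import *
np.set_printoptions(precision=4,suppress=True)
c=manip.calibration('top')
def T(x,y,z): return onz(c,105+(x+.5)/3.7-.5,125+(y+.5)/3.7-.5,z)
L1=T(315,231,.06);L2=T(680,202,.06)
print('line',L1,L2); d=(L1-L2);yaw=np.arctan2(-d[0],d[1]);print('yaw',yaw,np.linalg.norm(d))
for n,p,z in [('TL',(303,182),.07),('TR',(687,150),.07),('BR',(716,450),.07),('BL',(322,487),.07),('bar tip',(232,399),.1),('bar root',(300,396),.1)]: print(n,T(*p,z))
print('plate slots',[T(x,y,.066) for x,y in[(437,360),(543,351),(648,343)]])
print('bed slots far edge',[T(x,y,.06) for x,y in[(430,256),(534,247),(638,239)]])
print('die base near corners',T(578,242,.075),T(631,233,.075),'far',T(560,163,.09),T(612,155,.09))
print('tray',[T(x,y,.025) for x,y in[(40,412),(173,425),(158,546),(24,535)]])
for k in [(343,244),(382,216)]: print('key',onz(c,*k,.05))
print('spray',onz(c,393,261,.1))
E
python3 m.py
python3 - <<'E'
from h import *
im,c=snap('wrist','w0.png'); print(c)
E
```

```text
line [0.6574 0.207  0.06  ] [ 0.6769 -0.1284  0.06  ]
yaw 0.05820809960116128 0.3359730908679802
TL [0.7013 0.2165 0.07  ]
TR [ 0.7235 -0.1358  0.07  ]
BR [ 0.4485 -0.1522  0.07  ]
BL [0.4239 0.1986 0.07  ]
bar tip [0.5011 0.2732 0.1   ]
bar root [0.5024 0.2136 0.1   ]
plate slots [array([0.5353, 0.0959, 0.066 ]), array([0.5413, 0.0002, 0.066 ]), array([ 0.5464, -0.0947,  0.066 ])]
bed slots far edge [array([0.6317, 0.1018, 0.06  ]), array([0.6379, 0.0066, 0.06  ]), array([ 0.6432, -0.0888,  0.06  ])]
die base near corners [ 0.6389 -0.0336  0.075 ] [ 0.6461 -0.0819  0.075 ] far [ 0.7091 -0.0189  0.09  ] [ 0.7155 -0.0662  0.09  ]
tray [array([0.5004, 0.4647, 0.025 ]), array([0.4856, 0.3422, 0.025 ]), array([0.3761, 0.354 , 0.025 ]), array([0.3888, 0.4759, 0.025 ])]
key [ 0.4537 -0.3043  0.05  ]
key [ 0.5449 -0.4414  0.05  ]
spray [ 0.3925 -0.4529  0.1   ]
{'fx': 297.3186396354542, 'fy': 297.3186396354542, 'cx': 257.0533434904066, 'cy': 191.79605974267807, 'pose': array([[ 0.3282698 , -0.90891756, -0.2571144 ,  0.27061301],
       [-0.94458134, -0.31651999, -0.08706998, -0.56787471],
       [-0.00224242,  0.27144791, -0.96245052,  0.37313457],
       [ 0.        ,  0.        ,  0.        ,  1.        ]])}
```

View pics/w0.png

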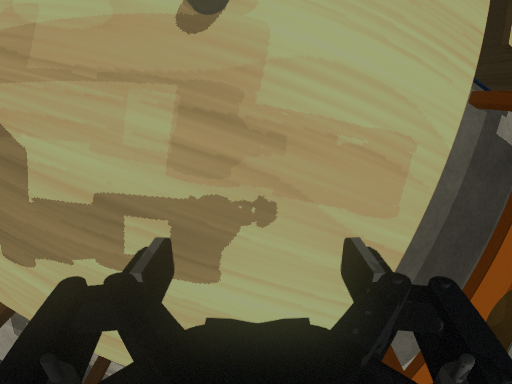

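The wrist view shows bare bench and the fingers; image up is tool +x. Next I'll move above the die for a closer look.

```bash
cat >> h.py <<'E'
np.set_printoptions(precision=4,suppress=True)
def go(x,y,z,yaw):
    s=manip.observe(); R=s['tool_rot']; p=s['tcp_pos']
    w=np.arctan2(R[1,0],R[0,0])
    t=w-yaw; print('t %.2f pos'%s['clock'],p,'yaw %.4f'%w,'-> d',R.T@(np.array([x,y,z])-p),'turn %.4f'%t,'F',s['contact_force'],'w %.4f'%s['width'])
E
python3 -c "
from h import *
go(.615,-.06,.25,.17)"
```

```text
t 0.15 pos [ 0.2053 -0.5897  0.2306] yaw 0.3348 -> d [ 0.561  -0.3658 -0.0187] turn 0.1648 F [ 0.3255  0.3753 -0.5135] w 0.0854
```

step_arm(deltas=[1,0.28,-0.183,-0.019,0.08,1,0.561,-0.366,-0.019,0.165,1,0.561,-0.366,-0.019,0.165,1,0.561,-0.366,-0.019,0.165,1,0.561,-0.366,-0.019,0.165,1,0.561,-0.366,-0.019,0.165,1,0.561,-0.366,-0.019,0.165,1,0.561,-0.366,-0.019,0.165,1,0.561,-0.366,-0.019,0.165,1,0.561,-0.366,-0.019,0.165,1,0.561,-0.366,-0.019,0.165,1,0.561,-0.366,-0.019,0.165,1,0.561,-0.366,-0.019,0.165,1,0.561,-0.366,-0.019,0.165], force=60)

```text
clock: 1.9
tcp_pos: [0.6141, -0.0614, 0.2501]
tool_rot: [[0.986, 0.167, -0.001], [0.167, -0.986, -0.0], [-0.001, -0.0, -1.0]]
contact_force: [-0.3, -0.2, -0.0]
width: 0.0853
grasp_force: 0.0
```

```bash
python3 - <<'E'
from h import *
im,c=snap('wrist','w1.png'); go(.615,-.06,.25,.17)
E
```

```text
t 1.95 pos [ 0.6142 -0.0615  0.2502] yaw 0.1679 -> d [ 0.001  -0.0013  0.0002] turn -0.0021 F [-0.1366  0.0672 -0.7692] w 0.0854
```

View pics/w1.png

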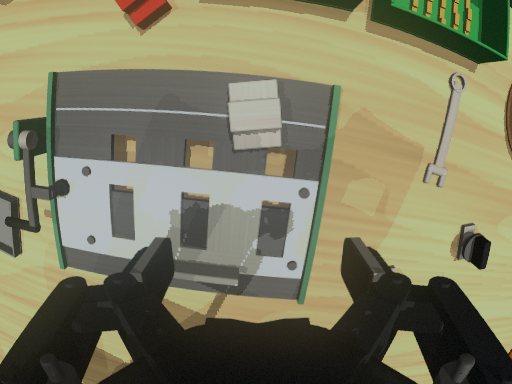

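The wrist view shows the die at (255,115), the scribed line from (58,109) to (325,128), the bed slots showing behind the plate, and a key at (475,248). The lever bar is at (22,223). I'll refine these with masks.

```bash
python3 - <<'E'
from h import *
im=cv2.cvtColor(cv2.imread('pics/w1.png'),cv2.COLOR_BGR2RGB); c=manip.calibration('wrist')
g=im.min(2).astype(int); print(g[115,200:310:4],g[90:155:4,255], im[100,250],im[115,260],im[122,255])
m=(g>110).astype(np.uint8); m[:, :222]=0;m[:,290:]=0;m[:72]=0;m[157:]=0
m=cv2.morphologyEx(m,cv2.MORPH_OPEN,np.ones((7,7)))
n,l,st,ce=cv2.connectedComponentsWithStats(m); print(st,ce)
k=1+np.argmax(st[1:,4]); mm=cv2.morphologyEx((l==k).astype(np.uint8),cv2.MORPH_CLOSE,np.ones((9,9)))
co=max(cv2.findContours(mm,0,1)[0],key=len)[:,0,:]
P=np.array([onz(c,u,v,.09,True)[:2] for u,v in co],np.float32)
r=cv2.minAreaRect(P);print('die',r,cv2.boxPoints(r))
# line
pts=[]
for u in list(range(62,220,3))+list(range(290,322,3)):
    v0=109+(u-58)/267*19; v=np.arange(int(v0)-7,int(v0)+8); w=np.clip(g[v,u]-np.median(g[v,u])-15,0,None)
    if w.sum()>40: pts.append(onz(c,u,(w*v).sum()/w.sum(),.06,True)[:2])
pts=np.array(pts); vx,vy,x0,y0=cv2.fitLine(pts.astype(np.float32),cv2.DIST_HUBER,0,.01,.01).ravel()
print(len(pts),'line yaw',-vx/vy,'x at y=0',x0-vx/vy*y0)
E
```

```text
[100 112 152 166 167 179 176 114 172 172 173 173 173 172 171 169 169 168
 166 168 147  93  92 101  99  98  98  99] [170 171 163 173 170 171 173 169 166 168 102 152 153 152 151  73  97] [157 152 142] [180 180 169] [181 177 166]
[[     0      0    512    384 193355]
 [   228     79     54     70   3253]] [[255.5087 192.8175]
 [254.9856 113.1915]]
die ((0.6778183579444885, -0.04857674986124039), (0.0690411627292633, 0.052782222628593445), 13.738240242004395) [[ 0.638  -0.0311]
 [ 0.6506 -0.0824]
 [ 0.7176 -0.066 ]
 [ 0.7051 -0.0147]]
64 line yaw 0.061400346 x at y=0 0.6697231
```

```bash
python3 -c "
from h import *
go(.678,-.0487,.075,.225)"
```

```text
t 1.95 pos [ 0.6142 -0.0615  0.2502] yaw 0.1679 -> d [ 0.0652 -0.0019  0.1752] turn -0.0571 F [-0.1366  0.0672 -0.7692] w 0.0854
```

step_arm(deltas=[1,0.065,-0.002,0.05,-0.057,1,0.065,-0.002,0.05,-0.057,1,0.065,-0.002,0.1,-0.057,1,0.065,-0.002,0.14,-0.057,1,0.065,-0.002,0.165,-0.057,1,0.065,-0.002,0.175,-0.057,1,0.065,-0.002,0.175,-0.057,0.3,0.065,-0.002,0.175,-0.057,0.3,0.065,-0.002,0.175,-0.057,0.3,0.065,-0.002,0.175,-0.057,0.3,0.065,-0.002,0.175,-0.057,0.3,0.065,-0.002,0.175,-0.057,0.3,0.065,-0.002,0.175,-0.057], force=60)

```text
clock: 3.58
tcp_pos: [0.6799, -0.0478, 0.0771]
tool_rot: [[0.974, 0.225, 0.003], [0.225, -0.974, -0.001], [0.003, 0.002, -1.0]]
contact_force: [-0.8, -1.1, 6.7]
width: 0.0492
grasp_force: 64.8
```

```bash
python3 -c "
from h import *
go(.4377,.4092,.22,-.105)"
```

```text
t 3.58 pos [ 0.6799 -0.0478  0.0771] yaw 0.2270 -> d [-0.1327 -0.4995 -0.1441] turn 0.3320 F [-0.8364 -1.0763  6.6857] w 0.0492
```

step_arm(deltas=[0.3,0,0,-0.06,0,0.3,0,0,-0.12,0,0.3,-0.06,-0.2,-0.145,0.16,0.3,-0.132,-0.5,-0.145,0.332,0.3,-0.132,-0.5,-0.145,0.332,0.3,-0.132,-0.5,-0.145,0.332,0.3,-0.132,-0.5,-0.145,0.332,0.3,-0.132,-0.5,-0.145,0.332,0.3,-0.132,-0.5,-0.145,0.332,0.3,-0.132,-0.5,-0.145,0.332,0.3,-0.132,-0.5,-0.145,0.332,0.3,-0.132,-0.5,-0.145,0.332,0.3,-0.132,-0.5,-0.145,0.332])

```text
clock: 5.2
tcp_pos: [0.4379, 0.4087, 0.2195]
tool_rot: [[0.994, -0.106, -0.001], [-0.106, -0.994, -0.002], [-0.001, 0.002, -1.0]]
contact_force: [0.8, -0.5, -6.3]
width: 0.0495
grasp_force: 65.8
```

```bash
python3 - <<'E'
from h import *
im,c=snap('wrist','w2.png'); go(.4377,.4092,.03,-.105)
E
```

```text
t 5.25 pos [0.4383 0.4086 0.2197] yaw -0.1070 -> d [-0.0005 -0.0008  0.1897] turn -0.0020 F [ 0.7701 -0.6021 -5.5148] w 0.0495
```

View pics/w2.png

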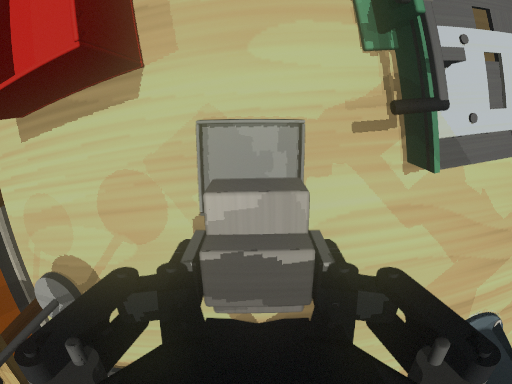

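The tray's far rim shows at (197–304,121) behind the gripped die, squared up. The lever bar is at (393–448,105). I'll check the tray centre from the rim, and the lever.

```bash
python3 - <<'E'
from h import *
c=manip.calibration('wrist')
a=onz(c,197,121,.025,True);b=onz(c,304,121,.025,True);print(a,b,np.linalg.norm(a-b)); m=(a+b)/2; print('ctr',m+.0575*np.array([-.994,.107,0]))
for z in(.1,.11): print('bar tip',onz(c,393,106,z,True),'root',onz(c,440,105,z,True))
E
```

```text
[0.5027 0.4698 0.025 ] [0.4893 0.3488 0.025 ] 0.1216677718577823
ctr [0.4388 0.4154 0.025 ]
bar tip [0.5023 0.2733 0.1   ] root [0.5028 0.2181 0.1   ]
bar tip [0.5025 0.2782 0.11  ] root [0.503 0.225 0.11 ]
```

step_arm(deltas=[0.3,0,-0.003,0.06,0,0.3,0,-0.003,0.12,0,0.3,0,-0.003,0.16,0,0.3,0,-0.003,0.18,0,0.3,0,-0.003,0.19,0,0.3,0,-0.003,0.197,0,0.3,0,-0.003,0.198,0,0.3,0,-0.003,0.198,0,0.75,0,-0.003,0.198,0,0.75,0,-0.003,0.198,0,0.75,0,-0.003,0.198,0,0.75,0,-0.003,0.17,0,0.75,0,-0.003,0.12,0,0.75,0,-0.003,0.06,0,0.75,0,-0.003,0,0,0.75,0,-0.003,0,0])

```text
clock: 7.25
tcp_pos: [0.441, 0.4154, 0.2266]
tool_rot: [[0.994, -0.105, 0.011], [-0.105, -0.994, 0.007], [0.011, -0.008, -1.0]]
contact_force: [0.0, -0.5, -0.3]
width: 0.0643
grasp_force: 0.0
```

```bash
python3 - <<'E'
from h import *
im,c=snap('wrist','w3.png')
cv2.imwrite('pics/w3.png',cv2.imread('pics/w3.png')[60:370,150:500]); go(.4377,.4092,.03,-.105)
print(manip.observe()['joint_positions'])
E
```

```text
t 7.30 pos [0.4392 0.4141 0.2235] yaw -0.1050 -> d [-0.002   0.0059  0.1934] turn -0.0000 F [-0.1497 -0.6655 -1.0519] w 0.0639
[0.5711 0.5048 1.5015 0.     1.1286 2.2469]
```

View pics/w3.png

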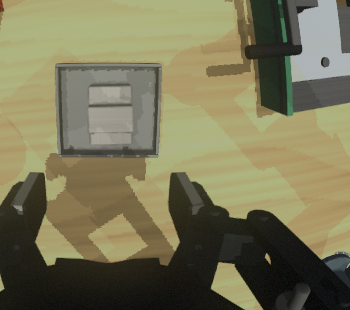

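The die stands upright in the tray, at about (110,115) in this crop. Next is the lever bar.

```bash
python3 - <<'E'
from h import *
c=manip.calibration('wrist')
for z in(.1,.11): print('bar tip',onz(c,396,110,z,True),onz(c,447,109,z,True))
go(.5035,.2515,.2,1.632)
E
```

```text
bar tip [0.5004 0.2749 0.1   ] [0.5008 0.2131 0.1   ]
bar tip [0.5006 0.2798 0.11  ] [0.5011 0.2203 0.11  ]
t 7.30 pos [0.4392 0.4141 0.2235] yaw -0.1050 -> d [0.0809 0.1551 0.0232] turn -1.7370 F [-0.1497 -0.6655 -1.0519] w 0.0639
```

step_arm(deltas=[0.5,0.0815,0.152,0.02,-1.737,0.5,0.0815,0.152,0.02,-1.737,0.5,0.0815,0.152,0.02,-1.737,0.5,0.0815,0.152,0.02,-1.737,0.5,0.0815,0.152,0.02,-1.737,0.5,0.0815,0.152,0.02,-1.737,0.5,0.0815,0.152,0.02,-1.737,0.5,0.0815,0.152,0.02,-1.737,0.5,0.0815,0.152,0.02,-1.737,0.5,0.0815,0.152,0.02,-1.737,0.5,0.0815,0.152,0.02,-1.737,0.5,0.0815,0.152,0.02,-1.737,0.5,0.0815,0.152,0.02,-1.737])

```text
clock: 8.93
tcp_pos: [0.5028, 0.2534, 0.1999]
tool_rot: [[-0.06, 0.998, -0.001], [0.998, 0.06, -0.0], [-0.0, -0.001, -1.0]]
contact_force: [-0.3, -0.1, -0.6]
width: 0.0431
grasp_force: 0.0
```

```bash
python3 - <<'E'
from h import *
c=manip.calibration('wrist');im=manip.camera('wrist');cv2.imwrite('pics/w4.png',im[150:384,100:420,::-1]);print(proj(c,(.5025,.2515,.103),True)); go(.5025,.2515,.088,1.632)
E
```

```text
(np.float64(256.51887524798224), np.float64(194.7331887366279))
t 8.97 pos [0.5029 0.2534 0.2001] yaw 1.6312 -> d [-0.0019 -0.0005  0.1121] turn -0.0008 F [0.2898 0.072  0.1634] w 0.0431
```

View pics/w4.png

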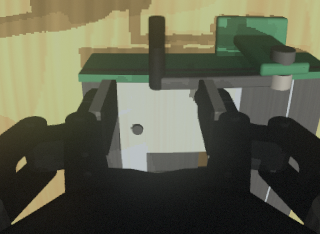

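The bar runs from (257,166) to (257,240) in the full image, and the computed grip point (256,195) lies on it. I'll descend and grip.

step_arm(deltas=[0.5,-0.002,0,0.05,0,0.5,-0.002,0,0.09,0,0.5,-0.002,0,0.11,0,0.5,-0.002,0,0.113,0,0.5,-0.002,0,0.113,0,0,-0.002,0,0.113,0,0,-0.002,0,0.113,0,0,-0.002,0,0.113,0,0,-0.002,0,0.113,0,0,-0.002,0,0.113,0], force=30)

```text
clock: 10.22
tcp_pos: [0.5022, 0.2516, 0.0873]
tool_rot: [[-0.061, 0.998, -0.002], [0.998, 0.061, -0.0], [0.0, -0.002, -1.0]]
contact_force: [-4.5, 2.3, 2.3]
width: 0.013
grasp_force: 30.3
```

```bash
python3 - <<'E'
from h import *
go(.5025,.2515,.088,1.632)
for th in np.linspace(.05,1.1,11)[1:]: print(*['%.4f'%q for q in (.115*(np.cos(.05)-np.cos(th)), .115*(np.sin(th)-np.sin(.05)))])
E
```

```text
t 10.22 pos [0.5022 0.2516 0.0873] yaw 1.6317 -> d [-0.0001  0.0002 -0.0007] turn -0.0003 F [-4.5188  2.2878  2.2581] w 0.0130
0.0012 0.0120
0.0037 0.0238
0.0074 0.0353
0.0123 0.0463
0.0183 0.0568
0.0254 0.0666
0.0335 0.0755
0.0425 0.0836
0.0522 0.0907
0.0627 0.0967
```

step_arm(deltas=[0,0,0.001,-0.012,0,0,0,0.004,-0.024,0,0,0,0.007,-0.035,0,0,0,0.012,-0.046,0,0,0,0.018,-0.057,0,0,0,0.025,-0.067,0,0,0,0.033,-0.0755,0,0,0,0.042,-0.0835,0,0,0,0.052,-0.0905,0,0,0,0.0605,-0.096,0,0,0,0.0605,-0.096,0,0,0,0.0605,-0.096,0])

```text
clock: 11.72
tcp_pos: [0.5562, 0.255, 0.1878]
tool_rot: [[-0.062, 0.998, -0.014], [0.998, 0.062, -0.002], [-0.001, -0.014, -1.0]]
contact_force: [-21.4, -1.2, 27.3]
width: 0.0131
grasp_force: 31.3
```

step_arm(deltas=[0,0,-0.002,-0.004,0,0,0,-0.001,-0.007,0,0,0,0,-0.007,0,0,0,0,-0.007,0])

```text
clock: 12.22
tcp_pos: [0.5616, 0.2552, 0.1918]
tool_rot: [[-0.061, 0.998, -0.004], [0.998, 0.061, -0.0], [0.0, -0.004, -1.0]]
contact_force: [-8.9, 1.1, 5.8]
width: 0.013
grasp_force: 30.2
```

Foot is at about 1.07 rad. I'll release, rise, and go look at the plate.

step_arm(deltas=[0.5,0,0,0,0,0.5,0,0,0,0,0.5,0,0,0,0,0.5,0,0,-0.04,0,0.5,0,0,-0.07,0,0.5,-0.1,0,-0.07,0,0.5,-0.2,-0.03,-0.06,0,0.5,-0.285,-0.03,-0.06,0,0.5,-0.285,-0.03,-0.06,0,0.5,-0.285,-0.03,-0.06,0,0.5,-0.285,-0.03,-0.06,0,0.5,-0.285,-0.03,-0.06,0])

```text
clock: 13.72
tcp_pos: [0.5512, -0.0309, 0.2503]
tool_rot: [[-0.06, 0.998, 0.0], [0.998, 0.06, 0.0], [0.0, 0.0, -1.0]]
contact_force: [0.2, -0.2, 0.5]
width: 0.0428
grasp_force: 0.0
```

```bash
python3 - <<'E'
from h import *
im,c=snap('wrist','w5.png'); go(.5,0,.1,1.632); print(np.array(c['pose'])[:3])
cv2.imwrite('pics/w5v.png',cv2.resize(im[20:330,40:480,::-1],None,fx=1.8,fy=1.8))
E
```

```text
t 13.78 pos [ 0.5511 -0.0303  0.2503] yaw 1.6325 -> d [ 0.0334 -0.0491  0.1503] turn 0.0005 F [-0.7085 -0.3224  0.024 ] w 0.0425
[[ 0.9982  0.0575  0.0178  0.5468]
 [ 0.0601 -0.9606 -0.2715  0.0374]
 [ 0.0015  0.2721 -0.9623  0.393 ]]
```

View pics/w5v.png

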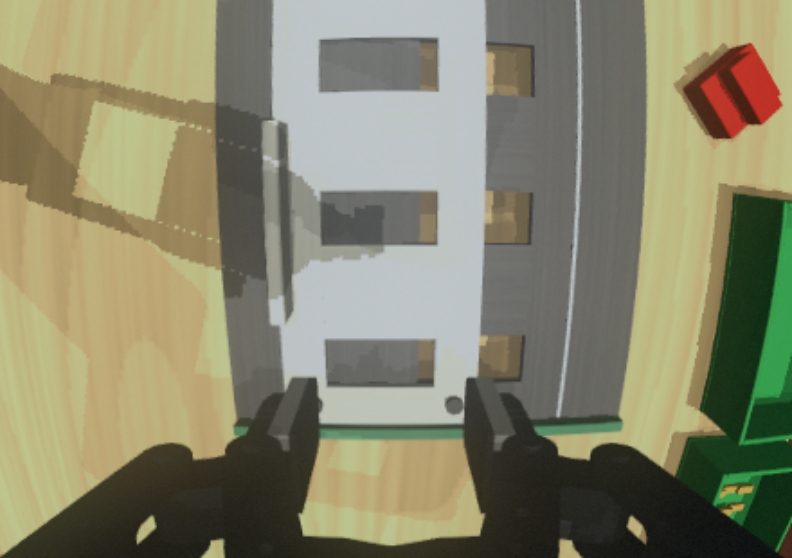

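This shows the plate's far edge at about x=485, the line at about x=575, the bed slots' far edges at about x=533, and the lip from (265,121) to (290,325), all in crop coordinates. I'll refine with edge profiles.

```bash
cat > pl.py <<'E'
from h import *
def edge(g,u0,v0,hw=5,axis=0,n=3):
    # strongest gradient position, subpixel, along u (axis 0) or v
    k=np.arange(-hw,hw+1)
    p=np.mean([(g[int(round(v0))+j,int(round(u0))+k] if axis==0 else g[int(round(v0))+k,int(round(u0))+j]) for j in range(-n,n+1)],0).astype(float)
    d=np.abs(np.diff(p)); i=d.argmax(); lo=max(0,i-1);hi=min(len(d),i+2); w=d[lo:hi]
    q=(np.arange(lo,hi)*w).sum()/w.sum()+.5-hw
    return (int(round(u0))+q,v0) if axis==0 else (u0,int(round(v0))+q)
E
python3 - <<'E'
from pl import *
im=cv2.imread('pics/w5.png'); g=im.mean(2); c=manip.calibration('wrist')
f=lambda x,y:(40+x/1.8,20+y/1.8)
def m(n,x,y,z,ax):
    e=edge(g,*f(x,y),axis=ax); p=onz(c,*e,z,True); print(n,e,p); return p
E1=[m('plate far',485,y,.066,0) for y in(140,218,290)]
S=[m('bedslot far',x,y,.06,0) for x,y in((533,70),(532,218),(522,358))]
m('bs1 left',510,192,.06,1);m('bs1 right',510,244,.06,1)
m('ps1 left',370,191,.066,1);m('ps1 right',430,243,.066,1);m('ps1 near',320,218,.066,0);
m('ps2 right',345,91,.066,1);m('ps2 left',345,38,.066,1);m('ps0 left',345,340,.066,1);m('ps0 right',400,386,.066,1)
for y in(140,218,290):
    u,v=f(576 if y<250 else 570,y); k=np.arange(-6,7); r=g[int(v)-1:int(v)+2,int(u)+k[0]:int(u)+k[-1]+1].mean(0); w=np.clip(r-np.median(r)-15,0,None); print('line',onz(c,int(u)+(k*w).sum()/w.sum(),int(v),.06,True))
print('lip top',onz(c,*f(264,121),.096,True),onz(c,*f(286,121),.096,True),onz(c,*f(270,325),.096,True),onz(c,*f(291,322),.096,True))
E
```

```text
plate far (np.float64(309.5227524972253), 97.77777777777777) [0.6036 0.0559 0.066 ]
plate far (np.float64(312.861581920904), 141.11111111111111) [0.6113 0.008  0.066 ]
plate far (np.float64(307.3159580663949), 181.11111111111111) [ 0.6094 -0.0381  0.066 ]
bedslot far (np.float64(336.6071849234393), 58.888888888888886) [0.6328 0.1047 0.06  ]
bedslot far (np.float64(335.1878612716763), 141.11111111111111) [0.6387 0.0098 0.06  ]
bedslot far (np.float64(330.35193370165746), 218.88888888888889) [ 0.6446 -0.0849  0.06  ]
bs1 left (323.3333333333333, np.float64(123.24358974358975)) [0.6228 0.0289 0.06  ]
bs1 right (323.3333333333333, np.float64(155.08545918367346)) [ 0.6263 -0.0076  0.06  ]
ps1 left (245.55555555555554, np.float64(125.50608070757325)) [0.5357 0.0201 0.066 ]
ps1 right (278.8888888888889, np.float64(155.65586546349468)) [ 0.5745 -0.0111  0.066 ]
ps1 near (np.float64(217.6610305958132), 141.11111111111111) [0.5057 0.0012 0.066 ]
ps2 right (231.66666666666666, np.float64(70.40539682539682)) [0.5171 0.0802 0.066 ]
ps2 left (231.66666666666666, np.float64(40.73750643997939)) [0.5149 0.114  0.066 ]
ps0 left (231.66666666666666, np.float64(207.9739847715736)) [ 0.5245 -0.0757  0.066 ]
ps0 right (262.22222222222223, np.float64(234.69405034324942)) [ 0.5623 -0.1074  0.066 ]
line [0.6657 0.0642 0.06  ]
line [0.6688 0.0128 0.06  ]
line [ 0.6719 -0.0353  0.06  ]
lip top [0.4754 0.0583 0.096 ] [0.488  0.0584 0.096 ] [ 0.4816 -0.0599  0.096 ] [ 0.4943 -0.0572  0.096 ]
```

```bash
python3 - <<'E'
from h import *
go(.483,0,.071,1.633)
E
```

```text
t 13.78 pos [ 0.5511 -0.0303  0.2503] yaw 1.6325 -> d [ 0.0344 -0.0661  0.1793] turn -0.0005 F [-0.7085 -0.3224  0.024 ] w 0.0425
```

step_arm(deltas=[0.5,0.034,-0.066,0,0,0.5,0.034,-0.066,0.05,0,0.5,0.034,-0.066,0.1,0,0.5,0.034,-0.066,0.14,0,0.5,0.034,-0.066,0.17,0,0.5,0.034,-0.066,0.179,0,0.5,0.034,-0.066,0.179,0,0,0.034,-0.066,0.179,0,0,0.034,-0.066,0.179,0,0,0.034,-0.066,0.179,0,0,0.034,-0.066,0.179,0,0,0.034,-0.066,0.179,0], force=40)

```text
clock: 15.28
tcp_pos: [0.4832, -0.0012, 0.0725]
tool_rot: [[-0.061, 0.998, 0.001], [0.998, 0.061, -0.0], [-0.0, 0.001, -1.0]]
contact_force: [-0.9, 0.9, 6.3]
width: 0.0088
grasp_force: 41.7
```

step_arm(deltas=[0,0,0.008,0,0,0,0,0.018,0,0,0,0,0.028,0,0,0,0,0.038,0,0,0,0,0.048,0,0,0,0,0.055,0,0,0,0,0.06,0,0,0,0,0.06,0,0,0,0,0.06,0,0,0,0,0.06,0,0])

```text
clock: 16.52
tcp_pos: [0.5428, 0.0025, 0.0726]
tool_rot: [[-0.061, 0.998, 0.001], [0.998, 0.061, -0.0], [-0.0, 0.001, -1.0]]
contact_force: [-2.2, 1.0, 5.7]
width: 0.0093
grasp_force: 41.5
```

```bash
python3 - <<'E'
from h import *
im,c=snap('wrist','w6.png'); go(.483,0,.071,1.633)
cv2.imwrite('pics/w6v.png',cv2.resize(im[0:290,150:490,::-1],None,fx=2,fy=2))
E
```

```text
t 16.57 pos [0.5428 0.0025 0.0726] yaw 1.6319 -> d [ 0.0012 -0.0599  0.0015] turn -0.0011 F [-1.5885  0.0642  5.5411] w 0.0092
```

View pics/w6v.png

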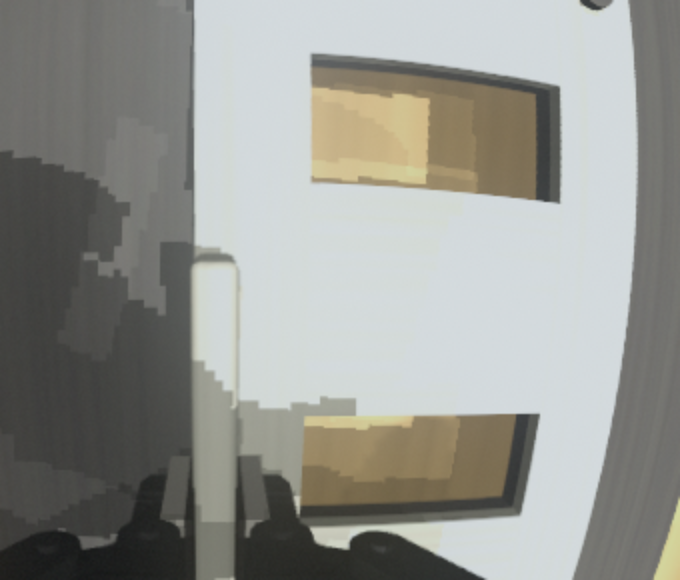

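The slots now line up: the visible far walls are at x≈560 and x≈538 in the crop, with the line hidden by the plate's edge. I'll compute where the plate is.

```bash
python3 - <<'E'
from pl import *
im=cv2.imread('pics/w6.png'); g=im.mean(2); c=manip.calibration('wrist')
f=lambda x,y:(150+x/2,y/2)
A=lambda p:(.9981*p[0]+.062*p[1]-.6021,-.062*p[0]+.9981*p[1]+.030)
for n,x,y,z in[('s2 far',560,140,.066),('s2 near',311,120,.066),('s1 far',531,465,.066),('s1 near',303,465,.066),('s2 far bottom(z52)',537,140,.052),('s1 far bot',510,465,.052),('plate far',636,140,.066),('plate far',622,300,.066),('plate near',193,120,.066)]:
    e=edge(g,*f(x,y),hw=4); print(n,e,np.array(A(onz(c,*e,z,True))))
print(im[70:71,405:440].mean(2).round())
E
```

```text
s2 far (np.float64(429.92568064753493), 70.0) [0.0359 0.0952]
s2 near (np.float64(305.255), 60.0) [-0.0361  0.0931]
s1 far (np.float64(414.86860068259386), 232.5) [ 0.0358 -0.0008]
s1 near (np.float64(300.5668789808917), 232.5) [-0.0362  0.0018]
s2 far bottom(z52) (np.float64(417.7776617954071), 70.0) [0.0359 0.0965]
s1 far bot (np.float64(403.6128205128205), 232.5) [ 0.0358 -0.0067]
plate far (np.float64(468.2677884615385), 70.0) [0.0652 0.0999]
plate far (np.float64(464.3099094807051), 150.0) [0.0651 0.0511]
plate near (np.float64(246.43831305077634), 60.0) [-0.0652  0.0926]
[[110. 108. 108. 107. 108. 108. 106. 106. 106. 108. 108. 109. 109.  78.
   63.  62.  63.  60.  63.  62.  81.  85.  87.  85.  86. 134. 215. 215.
  216. 217. 216. 215. 215. 217. 216.]]
```

The plate is at 0.000 (slot edges of plate and bed coincide within 0.3 mm). I'll release and look at the keys.

step_arm(deltas=[0.5,0,0,0,0,0.5,0,0,0,0,0.5,0,0,0,0,0.5,0,0,-0.04,0,0.5,0,0,-0.1,0,0.5,0,0,-0.16,0,0.8,-0.15,-0.07,-0.177,0.5,0.8,-0.363,-0.165,-0.177,1.571,0.8,-0.363,-0.165,-0.177,1.571,0.8,-0.363,-0.165,-0.177,1.571,0.8,-0.363,-0.165,-0.177,1.571,0.8,-0.363,-0.165,-0.177,1.571,0.8,-0.363,-0.165,-0.177,1.571,0.8,-0.363,-0.165,-0.177,1.571,0.8,-0.363,-0.165,-0.177,1.571,0.8,-0.363,-0.165,-0.177,1.571,0.8,-0.363,-0.165,-0.177,1.571,0.8,-0.363,-0.165,-0.177,1.571])

```text
clock: 18.82
tcp_pos: [0.4005, -0.3698, 0.2483]
tool_rot: [[0.998, 0.062, -0.0], [0.062, -0.998, -0.0], [-0.0, 0.0, -1.0]]
contact_force: [-0.4, 0.3, 1.6]
width: 0.0682
grasp_force: 0.0
```

```bash
python3 - <<'E'
from h import *
im,c=snap('wrist','w7.png'); go(.4,-.37,.25,.06)
cv2.imwrite('pics/w7v.png',cv2.resize(im[0:330,30:480,::-1],None,fx=1.75,fy=1.75))
E
```

```text
t 18.88 pos [ 0.4005 -0.3698  0.2483] yaw 0.0615 -> d [-0.0005  0.0002 -0.0017] turn 0.0015 F [-0.2474 -0.8747  0.704 ] w 0.0682
```

View pics/w7v.png

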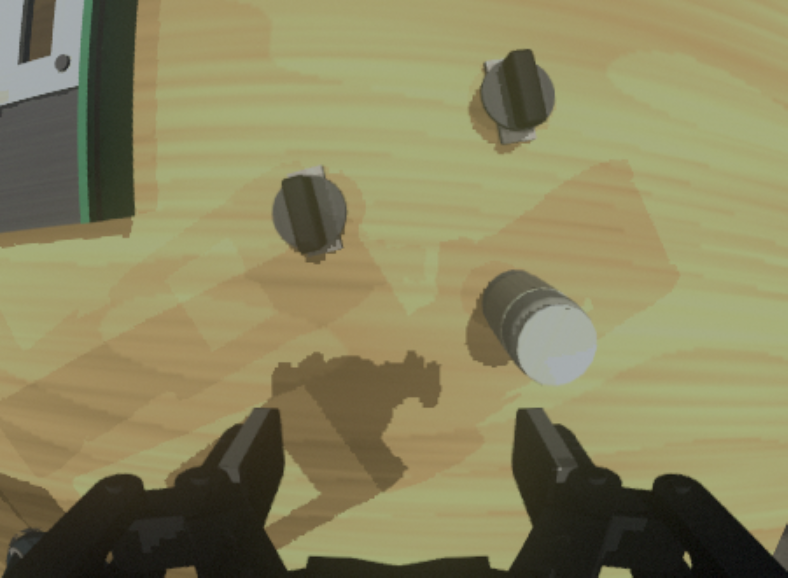

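Key A is at crop (310,212) and key B at (518,90). The spray can is at (540,325), and there is no third key. I'll put the camera straight over key A to measure its handle.

```bash
python3 - <<'E'
from h import *
c=manip.calibration('wrist')
f=lambda x,y:(30+x/1.75,y/1.75)
a=onz(c,*f(310,212),.035,True);b=onz(c,*f(518,90),.035,True);print(a,b, onz(c,*f(500,285),.06,True))
for n,p in(('A top',(291,178)),('A bot',(311,250)),('Btop',(514,52)),('Bbot',(533,127))): print(n,onz(c,*f(*p),.065,True))
P=np.array(c['pose'])
# TCP for which optical axis hits key at .05
s=manip.observe(); R=s['tool_rot']; q=onz(c,c['cx'],c['cy'],.05,True); off=q-s['tcp_pos']; print('axis off',R.T@off, 'cam off',R.T@(P[:3,3]-s['tcp_pos']))
print('tilt',P[:3,2])
go(a[0]-.075,a[1],.25,.06)
E
```

```text
[ 0.4532 -0.3071  0.035 ] [ 0.5484 -0.4439  0.035 ] [ 0.4145 -0.4366  0.06  ]
A top [ 0.4757 -0.299   0.065 ]
A bot [ 0.4304 -0.3136  0.065 ]
Btop [ 0.567  -0.4335  0.065 ]
Bbot [ 0.5187 -0.4484  0.065 ]
axis off [-0.0273  0.0004  0.1983] cam off [ 0.0691  0.0007 -0.1427]
tilt [-0.2714 -0.016  -0.9623]
t 18.88 pos [ 0.4005 -0.3698  0.2483] yaw 0.0615 -> d [-0.0184 -0.0639 -0.0017] turn 0.0015 F [-0.2474 -0.8747  0.704 ] w 0.0682
```

```bash
python3 - <<'E'
from h import *
go(.387,-.3275,.25,.31)
E
```

```text
t 18.88 pos [ 0.4005 -0.3698  0.2483] yaw 0.0615 -> d [-0.0108 -0.0431 -0.0017] turn -0.2485 F [-0.2474 -0.8747  0.704 ] w 0.0682
```

step_arm(deltas=[0.8,-0.011,-0.043,0,-0.248,0.8,-0.011,-0.043,0,-0.248,0.8,-0.011,-0.043,0,-0.248,0.8,-0.011,-0.043,0,-0.248])

```text
clock: 19.38
tcp_pos: [0.3871, -0.3282, 0.2485]
tool_rot: [[0.953, 0.303, 0.0], [0.303, -0.953, -0.001], [0.0, 0.001, -1.0]]
contact_force: [0.4, -0.1, -0.5]
width: 0.0686
grasp_force: 0.0
```

```bash
cat > key.py <<'E'
from pl import *
def key(coarse,thr=48,save=None):
    im,c=snap('wrist',save); g=im.max(2)
    u,v=proj(c,(*coarse,.06),True); u,v=int(u),int(v); y0=max(0,v-45);x0=max(0,u-45)
    m=np.zeros(g.shape,np.uint8); m[y0:v+45,x0:u+45]=(g[y0:v+45,x0:u+45]<thr)
    n,l,st,ce=cv2.connectedComponentsWithStats(m); k=1+np.argmax(st[1:,4])
    co=max(cv2.findContours((l==k).astype(np.uint8),0,1)[0],key=len)[:,0,:]
    P=np.array([onz(c,*q,.065,True)[:2] for q in co],np.float32); r=cv2.minAreaRect(P); B=cv2.boxPoints(r)
    e=[B[1]-B[0],B[2]-B[1]]; L=max(e,key=np.linalg.norm); w=np.arctan2(L[1],L[0]); w=(w+np.pi/2)%np.pi-np.pi/2
    print('uv',u,v,'values',np.percentile(g[y0:v+45,x0:u+45],[5,10,20,30,50]),'n',st[k])
    print('key ctr',r[0],'size',sorted(r[1]),'yaw',w); return r[0],w
E
python3 - <<'E'
from key import *
key((.453,-.3065),save='w8.png')
go(.453,-.3065,.04,.31)
im=cv2.imread('pics/w8.png'); print(im[150:240:6,200:310:6].max(2))
E
```

```text
Traceback (most recent call last):
  File "key.py", line 6, in key
    n,l,st,ce=cv2.connectedComponentsWithStats(m); k=1+np.argmax(st[1:,4])
                                                       ~~~~~~~~~^^^^^^^^^^
ValueError: attempt to get argmax of an empty sequence
```

```bash
python3 - <<'E'
from h import *
c=manip.calibration('wrist'); u,v=map(int,proj(c,(.453,-.3065,.06),True)); print(u,v)
im=cv2.imread('pics/w8.png').max(2); print(im[max(0,v-42):v+42:5,u-40:u+40:4])
E
```

```text
255 109
[[169 169 169 169 170 172 175 175 175 174 171 169 170 169 169 169 169 169
  174 176]
 [174 171 170 170 169 169 168 168 168 169 170 175 174 173 170 168 169 169
  168 169]
 [174 175 175 174 175 171 170 170 169 168 168 169 168 168 170 175 175 173
  172 169]
 [169 168 169 171 174 174 175 174 175 173 171 170 169 168 168 169 169 169
  173 175]
 [169 169 169 169 169 170 169 172 164  68  81  81 169 169 170 170 170 168
  169 169]
 [168 168 170 171 169 169 169 112  81  74  74  77  86 100 169 169 174 173
  172 170]
 [169 169 168 168 168 168 104 103  74  73  74  76  85  94 105 167 168 168
  174 175]
 [169 168 168 169 169 124 106 103  76  76  75  75  88  94 103 104 168 172
  172 171]
 [168 169 169 168 168 104 105 101  73  73  74  74  87  93 104 102 168 167
  167 170]
 [169 169 169 168 172 103 103 101  72  74  74  73  86  94 102 101 168 167
  171 168]
 [168 169 167 169 165 105 102 103  72  73  76  72  87  94 102 102 168 170
  168 168]
 [169 168 168 168 167 131  95 101  71  74  73  71  87  92 101 168 168 168
  169 169]
 [169 169 168 167 168 144 105  99  73  73  71  71  91 111 167 168 173 174
  171 168]
 [163 162 161 159 161 164 167 105  95 104 111 142 164 161 167 171 169 169
  170 173]
 [160 160 162 164 163 162 162 105 102 106 168 168 168 168 169 168 169 169
  169 169]
 [152 152 153 156 158 163 163 165 164 164 166 169 168 168 168 169 174 174
  173 172]
 [161 159 158 155 152 153 153 156 160 164 165 167 168 169 168 168 169 172
  174 174]]
```

```bash
sed -i 's/thr=48/thr=80/' key.py; python3 - <<'E'
from key import *
r,w=key((.453,-.3065)); go(r[0],r[1],.041,w)
E
```

```text
uv 255 109 values [ 73.  92. 117. 162. 168.] n [245  87  18  45 740]
key ctr (0.4528026282787323, -0.3039471209049225) size [0.01854069158434868, 0.048357341438531876] yaw 0.3060348
t 19.48 pos [ 0.387  -0.3282  0.2483] yaw 0.3081 -> d [ 0.07   -0.0032  0.2073] turn 0.0021 F [-0.351   0.0522 -0.4689] w 0.0683
```

step_arm(deltas=[0.6,0.07,-0.003,0,0,0.6,0.07,-0.003,0.06,0,0.6,0.07,-0.003,0.12,0,0.6,0.07,-0.003,0.17,0,0.6,0.07,-0.003,0.2,0,0.6,0.07,-0.003,0.207,0,0.6,0.07,-0.003,0.207,0,0,0.07,-0.003,0.207,0,0,0.07,-0.003,0.207,0,0,0.07,-0.003,0.207,0,0,0.07,-0.003,0.207,0,0,0.07,-0.003,0.207,0,0,0.07,-0.003,0.207,0], force=60)

```text
clock: 21.1
tcp_pos: [0.4534, -0.3045, 0.0428]
tool_rot: [[0.953, 0.304, 0.002], [0.304, -0.953, -0.002], [0.001, 0.003, -1.0]]
contact_force: [-0.2, -0.7, 6.7]
width: 0.0145
grasp_force: 59.3
```

```bash
python3 - <<'E'
from h import *
u=np.array([.9981,.062]);v=np.array([-.062,.9981])
for i,b in enumerate((-.095,0,.095)): print(i,.6021*u+(b-.030)*v)
p=.6021*u-.03*v
go(p[0],p[1],.21,.062)
E
```

```text
0 [ 0.6087 -0.0874]
1 [0.6028 0.0074]
2 [0.5969 0.1022]
t 21.10 pos [ 0.4534 -0.3045  0.0428] yaw 0.3089 -> d [ 0.2374 -0.2512 -0.1676] turn 0.2469 F [-0.1874 -0.7493  6.6814] w 0.0145
```

step_arm(deltas=[0,0,0,-0.06,0,0,0,0,-0.12,0,0,0,0,-0.168,0,0,0.06,-0.06,-0.168,0.06,0,0.12,-0.125,-0.168,0.12,0,0.18,-0.19,-0.168,0.18,0,0.237,-0.251,-0.168,0.247,0,0.237,-0.251,-0.168,0.247,0,0.237,-0.251,-0.168,0.247,0,0.237,-0.251,-0.168,0.247,0,0.237,-0.251,-0.168,0.247])

```text
clock: 22.48
tcp_pos: [0.6011, 0.0074, 0.2089]
tool_rot: [[0.998, 0.062, -0.002], [0.062, -0.998, -0.0], [-0.002, 0.0, -1.0]]
contact_force: [-0.1, -0.2, -2.8]
width: 0.0147
grasp_force: 59.4
```

```bash
python3 - <<'E'
from h import *
im,c=snap('wrist','w9.png'); go(.6028,.0074,.0845,.062)
cv2.imwrite('pics/w9v.png',cv2.resize(im[100:384,130:390,::-1],None,fx=2,fy=2))
E
```

```text
t 22.52 pos [0.6012 0.0068 0.209 ] yaw 0.0610 -> d [ 0.0018 -0.0005  0.1245] turn -0.0010 F [-1.2355  0.1208 -3.1365] w 0.0144
```

View pics/w9v.png

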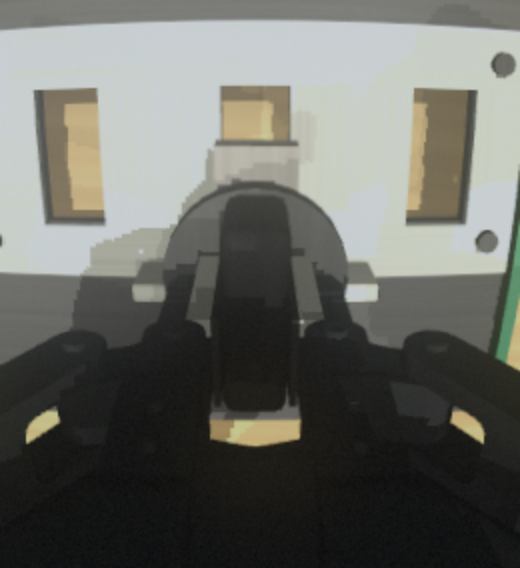

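```bash
python3 - <<'E'
from pl import *
im=cv2.imread('pics/w9.png'); g=im.mean(2); c=manip.calibration('wrist'); s=manip.observe(); R=s['tool_rot']
e=edge(g,258,173,hw=4,axis=1); print(g[166:182,258].round(),e)
z=s['tcp_pos'][2]-.0425+.01
for q in ((258,173),): print('far edge top in tool',R.T@(onz(c,*q,z,True)-s['tcp_pos']))
for u in (238,278.5): print('side', R.T@(onz(c,u,175,z,True)-s['tcp_pos']))
go(.6028,.0074,.0845,.062)
E
```

```text
[168. 173. 174. 153. 120. 106. 105. 164. 180. 179. 180. 179. 179. 180.
 179. 166.] (258, np.float64(172.6930501930502))
far edge top in tool [0.0314 0.0011 0.0325]
side [ 0.0301 -0.0109  0.0325]
side [0.0301 0.0135 0.0325]
t 22.52 pos [0.6012 0.0068 0.209 ] yaw 0.0610 -> d [ 0.0018 -0.0005  0.1245] turn -0.0010 F [-1.2355  0.1208 -3.1365] w 0.0144
```

Head sits square in the grip and is centred within 1 mm. I'll lower it through slot 1.

step_arm(deltas=[0,0.002,-0.0005,0.04,0,0,0.002,-0.0005,0.065,0,0,0.002,-0.0005,0.08,0,0,0.002,-0.0005,0.09,0,0,0.002,-0.0005,0.1,0,0,0.002,-0.0005,0.11,0,0,0.002,-0.0005,0.118,0,0,0.002,-0.0005,0.124,0,0,0.002,-0.0005,0.126,0,0,0.002,-0.0005,0.126,0,0,0.002,-0.0005,0.126,0])

```text
clock: 23.9
tcp_pos: [0.6043, 0.0082, 0.0836]
tool_rot: [[0.998, 0.062, 0.001], [0.062, -0.998, -0.0], [0.001, 0.0, -1.0]]
contact_force: [0.0, -0.1, -1.5]
width: 0.0148
grasp_force: 59.4
```

step_arm(deltas=[0,-0.001,0.0005,0.002,0,0,-0.001,0.0005,0.002,-0.17,0,-0.001,0.0005,0.002,-0.34,0,-0.001,0.0005,0.002,-0.51,0,-0.001,0.0005,0.002,-0.68,0,-0.001,0.0005,0.002,-0.85,0,-0.001,0.0005,0.002,-1.02,0,-0.001,0.0005,0.002,-1.19,0,-0.001,0.0005,0.002,-1.36,0,-0.001,0.0005,0.002,-1.53,0,-0.001,0.0005,0.002,-1.571,0,-0.001,0.0005,0.002,-1.571,0,-0.001,0.0005,0.0035,-1.571,0,-0.001,0.0005,0.0035,-1.571])

```text
clock: 25.65
tcp_pos: [0.6032, 0.0076, 0.0808]
tool_rot: [[-0.061, 0.998, 0.0], [0.998, 0.061, -0.0], [-0.0, 0.0, -1.0]]
contact_force: [-1.4, -0.5, 3.9]
width: 0.015
grasp_force: 60.2
```

step_arm(deltas=[0.4,0,0,0,0,0.4,0,0,0,0,0.4,0,0,0,0,0.4,0,0,-0.03,0,0.4,0,0,-0.08,0,0.4,0,0,-0.14,0,0.4,-0.05,-0.01,-0.17,0.1,0.6,-0.463,-0.1525,-0.17,1.323,0.6,-0.463,-0.1525,-0.17,1.323,0.6,-0.463,-0.1525,-0.17,1.323,0.6,-0.463,-0.1525,-0.17,1.323,0.6,-0.463,-0.1525,-0.17,1.323,0.6,-0.463,-0.1525,-0.17,1.323,0.6,-0.463,-0.1525,-0.17,1.323,0.6,-0.463,-0.1525,-0.17,1.323,0.6,-0.463,-0.1525,-0.17,1.323,0.6,-0.463,-0.1525,-0.17,1.323,0.6,-0.463,-0.1525,-0.17,1.323])

```text
clock: 27.9
tcp_pos: [0.4803, -0.4624, 0.25]
tool_rot: [[0.952, 0.307, 0.0], [0.307, -0.952, 0.0], [0.0, -0.0, -1.0]]
contact_force: [0.8, -0.1, 0.5]
width: 0.0511
grasp_force: 0.0
```

```bash
python3 - <<'E'
from key import *
r,w=key((.545,-.443),save='w10.png'); go(r[0],r[1],.041,w)
E
```

```text
uv 257 111 values [ 72.  90. 125. 165. 165.] n [248  89  20  44 743]
key ctr (0.5456768870353699, -0.4422023594379425) size [0.020109761506319046, 0.047959811985492706] yaw 0.26994526
t 27.95 pos [ 0.4802 -0.4626  0.2501] yaw 0.3118 -> d [0.0685 0.0007 0.2091] turn 0.0418 F [ 0.3704  0.5796 -0.5935] w 0.0515
```

step_arm(deltas=[0.6,0.0685,0.0005,0.05,0.042,0.6,0.0685,0.0005,0.1,0.042,0.6,0.0685,0.0005,0.15,0.042,0.6,0.0685,0.0005,0.19,0.042,0.6,0.0685,0.0005,0.209,0.042,0.6,0.0685,0.0005,0.209,0.042,0,0.0685,0.0005,0.209,0.042,0,0.0685,0.0005,0.209,0.042,0,0.0685,0.0005,0.209,0.042,0,0.0685,0.0005,0.209,0.042,0,0.0685,0.0005,0.209,0.042,0,0.0685,0.0005,0.209,0.042], force=60)

```text
clock: 29.45
tcp_pos: [0.546, -0.4446, 0.0433]
tool_rot: [[0.964, 0.265, 0.003], [0.265, -0.964, -0.003], [0.002, 0.003, -1.0]]
contact_force: [-0.8, 0.5, 6.8]
width: 0.0146
grasp_force: 59.7
```

```bash
python3 - <<'E'
from h import *
go(.6087,-.0874,.21,.062)
E
```

```text
t 29.45 pos [ 0.546  -0.4446  0.0433] yaw 0.2678 -> d [ 0.1553 -0.3273 -0.1676] turn 0.2058 F [-0.7743  0.5481  6.8084] w 0.0146
```

step_arm(deltas=[0,0,0,-0.06,0,0,0,0,-0.12,0,0,0,0,-0.168,0,0,0.03,-0.06,-0.168,0.04,0,0.06,-0.12,-0.168,0.08,0,0.09,-0.18,-0.168,0.12,0,0.12,-0.24,-0.168,0.16,0,0.155,-0.328,-0.168,0.206,0,0.155,-0.328,-0.168,0.206,0,0.155,-0.328,-0.168,0.206,0,0.155,-0.328,-0.168,0.206,0,0.155,-0.328,-0.168,0.206])

```text
clock: 30.95
tcp_pos: [0.6076, -0.0877, 0.2088]
tool_rot: [[0.998, 0.06, 0.0], [0.06, -0.998, -0.0], [0.0, 0.0, -1.0]]
contact_force: [-0.1, -0.0, -2.1]
width: 0.0151
grasp_force: 59.5
```

```bash
python3 - <<'E'
from pl import *
im,c=snap('wrist','w11.png'); g=im.mean(2); s=manip.observe(); R=s['tool_rot']
print(g[164:182,258].round(), g[177,228:290:2].round())
z=s['tcp_pos'][2]-.0425+.01
e=edge(g,258,173,hw=5,axis=1); a=edge(g,238,177,hw=6,n=1);b=edge(g,278,177,hw=6,n=1)
for q in(e,a,b): print(q,R.T@(onz(c,*q,z,True)-s['tcp_pos']))
go(.6087,-.0874,.083,.062)
E
```

```text
[152. 153. 154. 150. 122. 100.  98. 158. 174. 174. 174. 174. 174. 173.
 168. 165. 165. 158.] [200. 200. 187. 152. 175. 177. 173. 170. 174. 175. 178. 176. 174. 171.
 174. 173. 172. 171. 173. 176. 173. 173. 169. 167. 155. 175. 186. 183.
 185. 193. 197.]
(258, np.float64(170.71711366538952)) [0.0328 0.0011 0.0325]
(np.float64(232.54464285714286), 177) [ 0.0289 -0.0144  0.0325]
(np.float64(277.7107279693487), 177) [0.0289 0.013  0.0325]
t 31.00 pos [ 0.6075 -0.0878  0.2088] yaw 0.0597 -> d [ 0.0012 -0.0003  0.1258] turn -0.0023 F [ 0.1343  0.2296 -1.7223] w 0.0150
```

step_arm(deltas=[0,0.001,0,0.04,-0.002,0,0.001,0,0.065,-0.002,0,0.001,0,0.08,-0.002,0,0.001,0,0.09,-0.002,0,0.001,0,0.1,-0.002,0,0.001,0,0.11,-0.002,0,0.001,0,0.118,-0.002,0,0.001,0,0.124,-0.002,0,0.001,0,0.127,-0.002,0,0.001,0,0.127,-0.002,0,0.001,0,0.127,-0.002])

```text
clock: 32.38
tcp_pos: [0.6088, -0.0861, 0.0821]
tool_rot: [[0.998, 0.064, 0.001], [0.064, -0.998, -0.0], [0.001, 0.0, -1.0]]
contact_force: [-0.5, 0.5, -1.5]
width: 0.0147
grasp_force: 59.4
```

Free of contact, with the origin at about 39.5 mm. Now the quarter turn, then seat it.

step_arm(deltas=[0,0,0.001,0.0005,0,0,0,0.001,0.0005,-0.17,0,0,0.001,0.0005,-0.34,0,0,0.001,0.0005,-0.51,0,0,0.001,0.0005,-0.68,0,0,0.001,0.0005,-0.85,0,0,0.001,0.0005,-1.02,0,0,0.001,0.0005,-1.19,0,0,0.001,0.0005,-1.36,0,0,0.001,0.0005,-1.53,0,0,0.001,0.0005,-1.571,0,0,0.001,0.0005,-1.571,0,0,0.001,0.002,-1.571,0,0,0.001,0.002,-1.571])

```text
clock: 34.12
tcp_pos: [0.6087, -0.0872, 0.0812]
tool_rot: [[-0.063, 0.998, 0.0], [0.998, 0.063, -0.0], [-0.0, 0.0, -1.0]]
contact_force: [-1.9, -0.6, 6.0]
width: 0.0147
grasp_force: 60.4
```

step_arm(deltas=[0.4,0,0,0,0,0.4,0,0,0,0,0.4,0,0,0,0,0.4,0,0,-0.03,0,0.4,0,0,-0.08,0,0.4,0,0,-0.14,0,0.5,0,0,-0.2,0,0.5,0.12,-0.01,-0.2,0,0.5,0.345,-0.025,-0.2,0,0.5,0.345,-0.025,-0.2,0,0.5,0.345,-0.025,-0.2,0,0.5,0.345,-0.025,-0.2,0,0.5,0.345,-0.025,-0.2,0,0.5,0.345,-0.025,-0.2,0])

```text
clock: 35.88
tcp_pos: [0.5607, 0.2581, 0.2795]
tool_rot: [[-0.068, 0.998, -0.0], [0.998, 0.068, 0.0], [0.0, -0.0, -1.0]]
contact_force: [0.5, 0.0, -0.4]
width: 0.0427
grasp_force: 0.0
```

```bash
python3 - <<'E'
from h import *
c=manip.calibration('wrist');im=manip.camera('wrist');go(.5616,.2552,.1918,1.632)
cv2.imwrite('pics/w12.png',im[:,:,::-1]); print('grip px',proj(c,(.5616,.2552,.2088),True))
t=manip.camera('top'); sc=manip.camera('scene')
A=cv2.resize(t[125:285,105:315,::-1],(420,320),interpolation=2); B=cv2.resize(im[120:384,120:400,::-1],(340,320)); C=cv2.resize(sc[90:340,60:380,::-1],(350,273))
D=cv2.resize(t[90:384,280:500,::-1],(204,273)); D2=cv2.resize(im[0:384,:,::-1],(206,273))
cv2.imwrite('pics/mix.png',np.vstack([np.hstack([A,B]),np.hstack([C,D,D2])]))
E
```

```text
t 35.92 pos [0.5612 0.2564 0.2794] yaw 1.6372 -> d [-0.0012  0.0004  0.0876] turn 0.0052 F [-0.8487  0.2546 -0.3073] w 0.0427
grip px (np.float64(257.89857579250645), np.float64(205.94793106055917))
```

View pics/mix.png

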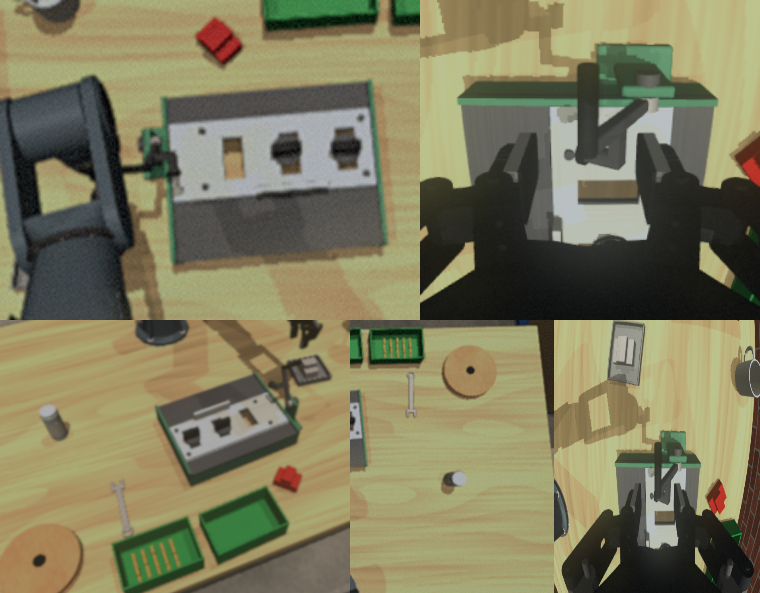

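The lower-left view shows both keys seated crosswise in slots 0 and 1, with the die in the tray and the spray can and spanner in place. There are no other keys. The bar is at wrist (256,174–252), so I'll grip it and swing the foot down.

step_arm(deltas=[0.5,-0.001,0,0.04,0,0.5,-0.001,0,0.075,0,0.5,-0.001,0,0.0875,0,0.5,-0.001,0,0.0875,0,0,-0.001,0,0.0875,0,0,-0.001,0,0.0875,0,0,-0.001,0,0.0875,0,0,-0.001,0,0.0875,0,0,-0.001,0,0.0875,0], force=30)

```text
clock: 37.15
tcp_pos: [0.5623, 0.2547, 0.1939]
tool_rot: [[-0.064, 0.998, 0.002], [0.998, 0.064, 0.0], [-0.0, 0.002, -1.0]]
contact_force: [-1.6, -1.5, 6.7]
width: 0.0126
grasp_force: 30.7
```

step_arm(deltas=[0,0,-0.011,0.007,0,0,0,-0.022,0.016,0,0,0,-0.032,0.0255,0,0,0,-0.04,0.0365,0,0,0,-0.047,0.0485,0,0,0,-0.0525,0.061,0,0,0,-0.0565,0.0745,0,0,0,-0.059,0.088,0,0,0,-0.0595,0.0985,0,0,0,-0.0595,0.1025,0,0,0,-0.0595,0.1045,0,0,0,-0.0595,0.1045,0])

```text
clock: 38.65
tcp_pos: [0.5022, 0.2509, 0.0875]
tool_rot: [[-0.064, 0.998, -0.0], [0.998, 0.064, 0.0], [0.0, -0.0, -1.0]]
contact_force: [4.6, 1.2, -1.0]
width: 0.0127
grasp_force: 34.7
```

step_arm(deltas=[0,0,0,0.002,0,0,0,0,0.003,0,0,0,0,0.003,0])

```text
clock: 39.02
tcp_pos: [0.5022, 0.2509, 0.0863]
tool_rot: [[-0.064, 0.998, 0.0], [0.998, 0.064, 0.0], [0.0, 0.0, -1.0]]
contact_force: [0.7, 1.0, 10.8]
width: 0.0123
grasp_force: 35.9
```

Resistance at about 11 N, so the foot is down on its stop. I'll release, retreat and check.

step_arm(deltas=[0.5,0,0,0,0,0.5,0,0,0,0,0.5,0,0,0,0,0.5,0,0,-0.04,0,0.5,0,0,-0.1,0,0.5,0,0,-0.16,0,0.5,-0.12,0,-0.18,0,0.5,-0.2,0,-0.18,0,0.5,-0.28,0,-0.17,0,0.5,-0.28,0.05,-0.165,0,0.5,-0.28,0.05,-0.165,0,0.5,-0.28,0.05,-0.165,0])

```text
clock: 40.52
tcp_pos: [0.5711, -0.0284, 0.2488]
tool_rot: [[-0.06, 0.998, -0.001], [0.998, 0.06, -0.0], [-0.0, -0.001, -1.0]]
contact_force: [-0.8, 0.7, -0.3]
width: 0.0424
grasp_force: 0.0
```

```bash
python3 - <<'E'
from pl import *
im,c=snap('wrist','w13.png'); g=im.mean(2); go(.5,0,.2,1.6)
u=np.array([.9981,.062]);v=np.array([-.062,.9981])
W=lambda a,b,z:(*((.6021+a)*u+(b-.03)*v),z)
A=lambda p:np.array((.9981*p[0]+.062*p[1]-.6021,-.062*p[0]+.9981*p[1]+.030))
for n,q,ax in [('s2 far',W(.036,.095,.066),0),('s2 near',W(-.036,.095,.066),0),('plate far',W(.065,.05,.066),0),('plate near',W(-.065,.1,.066),0)]:
    e=edge(g,*proj(c,q,True),hw=5,axis=ax); print(n,A(onz(c,*e,.066,True)))
for b in(0,-.095):
    x,y=map(int,proj(c,W(0,b,.103),True)); m=np.zeros(g.shape,np.uint8); s=np.s_[max(0,y-45):y+45,x-45:x+45]; m[s]=im.max(2)[s]<80
    n,l,st,ce=cv2.connectedComponentsWithStats(m); k=1+np.argmax(st[1:,4]); co=max(cv2.findContours((l==k).astype(np.uint8),0,1)[0],key=len)[:,0,:]
    P=np.array([A(onz(c,*q,.103,True)) for q in co],np.float32); print('key',b,cv2.minAreaRect(P))
# lever bar dark profile in frame vs expected
cs=manip.calibration('top'); t=manip.camera('top'); a0=cv2.imread('pics/top0.png')[:,:,::-1]
s=np.s_[195:240,160:205]; print('lever diff',np.abs(t[s].astype(int)-a0[s]).mean(2).max(), (np.abs(t[s].astype(int)-a0[s]).mean(2)>40).sum())
E
```

```text
t 40.58 pos [ 0.5698 -0.0265  0.2488] yaw 1.6321 -> d [ 0.0307 -0.0679  0.049 ] turn 0.0321 F [-1.3107  0.1689  0.1499] w 0.0427
s2 far [0.0359 0.095 ]
s2 near [-0.0359  0.095 ]
plate far [0.066  0.0501]
plate near [-0.0652  0.1   ]
key 0 ((-0.0025741709396243095, 0.005194900557398796), (0.005272198002785444, 0.04548126459121704), 2.416295051574707)
key -0.095 ((0.027220869436860085, -0.12549802660942078), (0.05364060029387474, 0.07629172503948212), 52.12800979614258)
lever diff 113.33333333333333 341
```

The plate is unmoved and key 1 is crosswise. The lever difference may just be arm or shadow, so I'll check its bar and foot directly.

```bash
python3 - <<'E'
from h import *
t=manip.camera('top').max(2); a=cv2.imread('pics/top0.png').max(2)
for im in(a,t): print(im[212:240:2,164:200:2])
s=manip.camera('scene'); s0=cv2.imread('pics/scene0.png')[:,:,::-1]; d=np.abs(s.astype(int)-s0).mean(2)[135:180,295:345]>35; print('scene diff lever',d.sum(),np.argwhere(d)[:8].tolist())
E
```

```text
[[160 162 162 162 164 164 140 115  88  70  75  70 104  93 160 142 161 171]
 [165 164 166 164 165 168 149 101  74  86  74  69  76  70  76  73  65 146]
 [171 167 163 166 166 164 170 164 154 106  70  70  71  71  70  63  27  84]
 [166 165 162 162 168 164 160 167 170 119  76  71  58  44  74  31  26 124]
 [162 165 165 162 165 161 164 162 162 123  71  76  65  47 118 119 118 166]
 [169 165 162 162 166 161 160 160 163 122  77  76  96  72 141 169 169 170]
 [161 161 165 160 164 167 163 166 165 121  76  69 114  91 155 169 171 170]
 [167 164 164 167 168 166 162 166 170 133  76  71  98  91 155 166 169 168]
 [163 168 166 169 167 164 163 160 160 125  80  68 105  96 156 174 171 170]
 [162 160 121 114 114  98  74  69  60  46  49  48 114  94 154 175 169 170]
 [162 157  35  21  14  24  21  14  33  31  38  33 120  97 150 169 167 168]
 [162 153  80  79  93 124 126 133 135 135 135  85 101 110 139 170 170 170]
 [159 162 160 160 154 156 160 161 162 160 155 113 110 113 130 168 170 171]
 [161 160 158 159 162 159 159 165 161 158 156 126 113 114 120 173 170 169]]
[[174 172 166 170 167 171 141 125  90  83  80  69
[... 395 characters left out ...]
 180]
 [171 171 171 173 176 173 171 171 172 142  78  76 119  84 161 179 175 178]
 [172 175 171 172 169 177 173 171 172 146  80  75 104 102  93  96  84  79]
 [169 174 179 173 174 173 173 170 173 161  86  74 109  96  62  84  82  82]
 [167 163 130 122 116 116  93  71  76  63  52  44 121  96  65  79  80  80]
 [166 160  38  33  22  18  22  27  30  28  43  32 103 105  67  77  83  75]
 [170 165  75  83  84 113 135 131 139 130 135  95 105 118  71  82  75  77]
 [170 169 169 169 167 168 173 171 171 168 168 127 114 122  69  78  75  80]
 [169 166 166 166 168 170 168 168 168 168 166 137 120 126  69  81  82  81]]
scene diff lever 310 [[0, 39], [0, 40], [0, 41], [1, 39], [1, 40], [1, 41], [1, 42], [1, 48]]
```

The lever and foot pixels match their initial lowered state; the differences come from the plate's new position. Handing in.

```bash
python3 -c "
from plant import manip
print(manip.hand_in())"
```

```text
the job is handed in; nothing more can be done
None
```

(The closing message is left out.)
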